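# Clear the jammed ball run in the hearing-test room

## Task

The children's wooden ball run is jammed: a drum-shaped block has settled in its outlet. Draw the clearing rod out from under the instrument shelf and set it down on the open desk, take it again nearer its T-handle so that its narrow end can reach in, and with that end nudge the drum well back up the run, so that all three balls roll out into the catch tray; then lay the rod flat on the desk, touching neither run nor shelf. Touch the drum with nothing but the rod, and leave the mug, the jar and the carton where they stand.

Things in the scene. Friction and masses are not known exactly. Their poses are not given: they have to be found in the camera images.
- outlet (a point): Middle of the lower edge of the outlet of the fixed plywood ball run, 45 mm above the desk. x axis: level, into the run (uphill); y across; z up. Outlet 72 mm wide and high, its front lip 20 mm thick (x = 0 to 20 mm). Inside, a straight wall at y = +40 mm; towards -y a bay: a slanting shoulder from y = -36 mm at x = 20 mm to y = -115 mm at x = 57 mm, then a side wall at y = -115 mm; back wall at x = 247 mm
- lid (a point): Middle of the top of the clear plastic lid over the run, with the outlet's axes, 128 mm inward from the outlet. It covers the whole run (outside from y = -123 to +48 mm of the outlet, 255 mm long), so the inside is reached only through the outlet. Its top is 122 mm above the desk at the outlet, 158 mm at the back. The floor rises 8 degrees (141 mm per m) parallel to it, 73 mm below its underside; balls roll freely down it
- tray (a point): Middle of the inner floor of the open catch tray in front of the outlet, 5 mm above the desk, part of the ball run, with the axes of the outlet. The tray reaches from the outlet 160 mm outwards (to x = -80 mm in this frame) and is 180 mm wide, with walls 7 mm thick and 42 mm high (above the desk) on its three outer sides
- drum_c (a point): Centre of the blocking piece: a plain wooden drum, a cylinder 76 mm in diameter and 60 mm high, about 0.17 kg, standing on the run's floor in the outlet, which it is too wide to leave. It stays by friction where it is pushed. Balls get past it through the bay once its centre is 125 mm or more inward from the outlet, still beside the straight wall. z axis: the cylinder's axis
- ball0_center (a point): Centre of a plain wooden ball, 60 mm in diameter, about 80 g, smooth lacquer, held up behind the drum. It cannot pass the outlet while the rod is in it
- ball1_center (a point): Centre of another such ball
- ball2_center (a point): Centre of another such ball
- rod_mid (a point): Middle of the T-shaped wooden clearing rod, 13 mm above its underside. Rod 200 mm long, about 0.12 kg, lying flat on the desk; x axis along it towards the narrow end, z up. Stem 22 mm high, tapering from 33 mm wide at the T-handle (x = -76 mm) to 23 mm at the narrow end. Centre of mass near x = -30 mm. At the start the T-handle lies under the shelf and only the narrow end sticks out, by 80 to 105 mm
- rod_tip (a point): Middle of the tip of the rod's narrow end (x = +100 mm from the rod's middle), 13 mm above its underside. The end is 23 mm wide and 22 mm high, with a shallow notch 8 mm deep between its two corners that steadies the drum's round side
- rod_handle (a point): Middle of the rod's T-handle (x = -88 mm from the rod's middle), 13 mm above its underside: a crossbar 100 mm long, 24 mm thick, 26 mm high, too long to enter the outlet
- shelf_front (a point): On the desk under the middle of the front edge of the fixed low white shelf with the audiometer console. x axis: level, inwards under the shelf; y along the edge. Board 380 mm wide, 240 mm deep, underside 62 mm and top 78 mm above the desk; 16 mm side panels at y = +-180 mm. The console starts 64 mm behind the edge and reaches up to 140 mm, its thin microphone stalk to 240 mm
- mug: White mug, 76 mm in diameter, 90 mm high, with a handle; origin at the centre of its underside. Bystander
- jar: Plain white jar, 64 mm in diameter, 85 mm high; origin at the centre of its underside. Bystander
- carton: Small cardboard carton 70 x 110 x 55 mm (x, y, z); origin at the centre of its underside. Bystander
Things that resemble listed ones, but are neither listed nor needed, are in the scene too. What is shaped like the part that bears drum_c but green or yellow is not meant.

How it is judged:
By the outcome, as a careful person would: the job done as asked, in the order asked, and still so for the second after the job is handed in, with the robot touching nothing.
It also fails if it takes over 70 s, if anything falls off the work surface, if the arm or the gripper's body presses on something with over 40 N, if the wrist force passes 120 N, or if a joint passes its speed limit or range.

## Robot

A 6-joint arm with a two-finger parallel gripper is mounted at the origin on the work surface. World frame = base frame: x ahead of the robot, y to its left, z up, the work surface at z = 0. Lengths are in mm, angles in rad, forces in N, time in s.
With the tool pointing down it reaches from about 300 to 825 mm from the base axis. Payload 5.4 kg.
Tool frame: the origin (TCP) lies at the very end of the fingers, on their centre line; the grasp point (between the pads) lies 19 mm behind it; z points along the fingers, y is the line along which they close (so a half turn about z gives the same grasp; the last joint's range is limited). The gripper opens to 92 mm and grips with 3 to 60 N. Pads are 20 mm wide; open, the fingers measure 128 mm over their backs; the gripper's body (75 mm by 189 mm) begins 69 mm behind the grasp point.
Start: joints at [-1.424, 0.158, 1.597, -0, 1.386, -0.21], TCP at [200.81, -538.778, 214.601] pointing down, gripper open.
Joint ranges: [-2.91, 2.91], [-0.94, 2.29], [0.18, 2.7], [-1.29, 4.43], [0.17, 2.64], [-3, 3]. Speed limits (rad/s): [2.57, 2.57, 3.14, 3.14, 3.14, 3.14].

## Interface

Orientations are given as a unit quaternion [w, x, y, z].
In Python, from station import arm gives the robot as it stands.
- The arm moves only by the tool drive_tool, never from a script. Its argument "plan" is one flat list of numbers, 7 for each row, row after row: the turn, a rotation vector about the tool's x, y, z in degrees, then the shift along the tool's x, y, z in mm, then the finger opening in mm, from 0 to 91.9. In form: [rx, ry, rz, x, y, z, hand, rx, ry, rz, x, y, z, hand, ...]. A call has 1 to 8 rows; each row is the pose to reach, as a shift and turn from the pose commanded when the call began, along the tool's axes at that moment; what a row does not reach only later rows make up. A row lasts 1/8 s, in which the tool goes at most 62.5 mm and 10.7 degrees, less where a joint would pass 70% of its speed; a pose out of reach is approached as far as the arm can. A call with a gripper value outside its range is refused whole. The fingers move at their own pace and stop on an object; the grip force is fixed at half the most. Time passes only in rows, so rows that repeat a pose let the fingers close. It gives the time, the measured TCP pose, the force, the opening and the grip force at its end, in the units of the state.
- arm.get_state(): the state, without advancing time (a new reading comes with each control period).
- arm.grab_frame(name): name is "scene" or "top" or "wrist"; returns (picture, depth): 384x512x3 uint8, blue, green, red; 384x512 float32, mm along the optical axis (not along the pixel's ray), 0 where there is no reading.
- arm.calibration(name): a dict with "fx", "fy", "cx", "cy" (pixels), "D" ([k1, k2, p1, p2, k3] as OpenCV has them; the pictures are not rectified), "rvec" (rotation vector, rad) and "tvec" (3), from world to camera coordinates, as OpenCV has them; the wrist camera has in their place "hand_eye" (4x4, takes a point from camera to tool coordinates, whose origin is the TCP and whose axes are the flange's). Camera axes: x right, y down, z forward; pixel columns grow to the right and rows downward; lengths in mm; the calibration is good to about 2 mm. A picture is of the moment at which its call begins: read the wrist's pose just before it. calibration takes no time and is no camera call.
- arm.close_job(): hands the job in; it is judged then, once.
The state is a dict: "time_s": time; "joint_pos": joint angles; "qvel": joint speeds; "joint_torque": joint torques, N m; "eef_pos": TCP position; "tool_rot": TCP orientation; "ft_force": force on the tool from outside, world axes, zero at the start; "moment": the same for the moment, N m; "grip_width": finger opening in mm; "grasp_force": force on a finger pad.
Only numpy, scipy, OpenCV 4.12 (cv2) and the standard library are available. Lean on these libraries where they do the work, as an engineer would, in place of code of your own. Each camera call takes 0.05 s, during which the arm holds its last target. There are 200 camera calls.

## Working session

There is one attempt and no reset: what is moved stays moved. The work goes in short steps, Python scripts to look and compute and a tool call to move; the robot and the scene stay as the last step left them, time stands still between calls to the robot, and variables do not carry over. Pictures are saved under pics/ and viewed, at most 10 in all, crops included, and the job is handed in when it is done.

Besides the shell and the picture viewer there is one more tool, called after ">>>" by a JSON object that holds its "fn" and its "kwargs". drive_tool: Moves the arm, as the interface text tells. Its arguments: {"type":"object","properties":{"plan":{"type":"array","items":{"type":"number"}}},"required":["plan"]}

```bash
mkdir -p pics; ls; cat > h.py <<'E'
import numpy as np, cv2
from scipy.spatial.transform import Rotation as R
from station import arm
def cam(n):
    c=arm.calibration(n); K=np.array([[c['fx'],0,c['cx']],[0,c['fy'],c['cy']],[0,0,1.]]); D=np.array(c['D'],float)
    if n=='wrist':
        s=arm.get_state(); q=np.array(s['tool_rot']); T=np.eye(4); T[:3,:3]=R.from_quat(q[[1,2,3,0]]).as_matrix(); T[:3,3]=s['eef_pos']
        M=T@np.array(c['hand_eye'])
    else:
        W=np.eye(4); W[:3,:3]=cv2.Rodrigues(np.array(c['rvec'],float))[0]; W[:3,3]=np.ravel(c['tvec']); M=np.linalg.inv(W)
    return K,D,M
def shot(n):
    k=cam(n); p,d=arm.grab_frame(n); return p,d,k
def rays(uv,k):
    K,D,M=k; n=cv2.undistortPoints(np.array(uv,float).reshape(-1,1,2),K,D).reshape(-1,2)
    return np.c_[n,np.ones(len(n))]
def at_depth(uv,d,k):
    r=rays(uv,k); z=np.array([d[int(v),int(u)] for u,v in uv]); return (r*z[:,None])@k[2][:3,:3].T+k[2][:3,3]
def at_z(uv,z,k):
    r=rays(uv,k)@k[2][:3,:3].T; o=k[2][:3,3]; return o+r*((z-o[2])/r[:,2])[:,None]
def cloud(d,k):
    v,u=np.mgrid[:d.shape[0],:d.shape[1]]; r=rays(np.c_[u.ravel(),v.ravel()],k)
    return ((r*d.ravel()[:,None])@k[2][:3,:3].T+k[2][:3,3]).reshape(d.shape+(3,))
def proj(P,k):
    W=np.linalg.inv(k[2]); return cv2.projectPoints(np.array(P,float).reshape(-1,1,3),cv2.Rodrigues(W[:3,:3])[0],W[:3,3],k[0],k[1])[0].reshape(-1,2)
E
python3 - <<'E'
from h import *
for n in('scene','top'):
    p,d,k=shot(n); cv2.imwrite(f'pics/{n}0.png',cv2.resize(p,(800,600))); np.savez(f'{n}0.npz',p=p,d=d); print(n,k[2].round(2).tolist(),k[0].tolist(),d.min(),d.max())
s=arm.get_state(); print(s)
E
```

```text
pics
scene [[0.76, 0.5, -0.42, 996.41], [0.65, -0.57, 0.5, -570.6], [0.01, -0.65, -0.76, 850.61], [0.0, 0.0, 0.0, 1.0]] [[403.36341391553117, 0.0, 250.16566614893048], [0.0, 403.36341391553117, 188.11402061244803], [0.0, 0.0, 1.0]] 0.0 3568.0703
top [[0.02, -0.98, 0.19, 319.12], [-1.0, -0.02, 0.03, -88.17], [-0.02, -0.19, -0.98, 1477.93], [0.0, 0.0, 0.0, 1.0]] [[496.89645463691943, 0.0, 255.74697820433406], [0.0, 496.89645463691943, 193.4643093073911], [0.0, 0.0, 1.0]] 0.0 2532.032
{'time_s': 0.1, 'joint_pos': array([-1.42408982e+00,  1.58921768e-01,  1.59802183e+00,  2.35708184e-05,
        1.38621780e+00, -2.10119436e-01]), 'qvel': array([-0.00014112, -0.00240472, -0.00436135,  0.00196434, -0.00027356,
       -0.00053084]), 'joint_torque': array([ 4.14431797e-04, -3.86499596e+01, -3.22959316e+01,  7.02268747e-02,
        3.39722377e-02, -4.93870527e-05]), 'eef_pos': array([ 200.74655404, -538.25563396,  213.7957914 ]), 'tool_rot': array([-7.83608685e-04,  9.84126661e-01,  1.77465769e-01,  3.64431332e-05]), 'ft_force': array([-0.33373383,  0.2925405 , -0.51407085]), 'moment': array([ 0.00479659, -0.01601149, -0.03008891]), 'grasp_force': 0.0, 'grip_width': 91.6220835104536}
```

View pics/scene0.png

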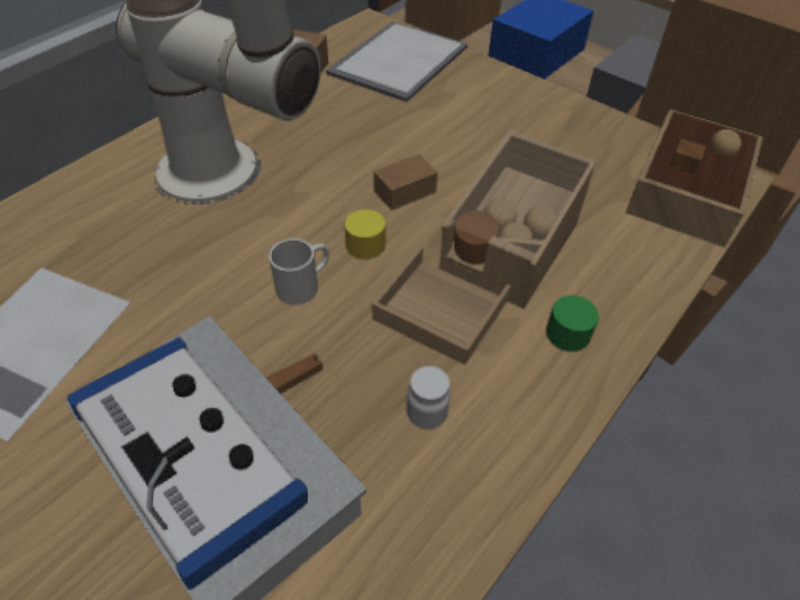

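View pics/top0.png

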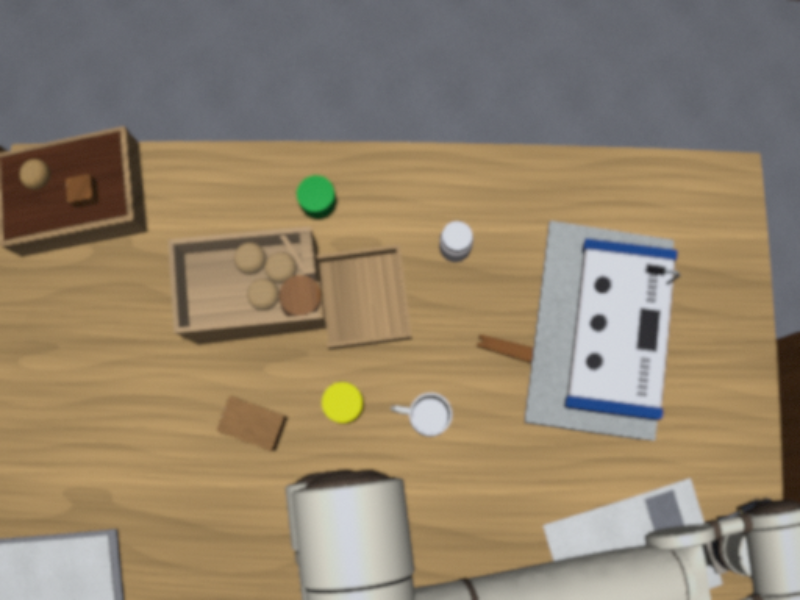

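The scene view shows the run with the red-brown drum at its outlet and the tray facing the shelf. In the top view the rod tip is at about (480,342), the shelf edge runs from (552,222) to (527,422), the outlet is at about (320,285), the tray at (322-408, 250-347), the mug at (430,414), the jar at (456,238) and the carton at (252,422).

```bash
python3 - <<'E'
from h import *
f=np.load('top0.npz'); p,d=f['p'],f['d']; k=cam('top'); C=cloud(d,k)
s=512/800
def box(u0,u1,v0,v1): return (slice(int(v0*s),int(v1*s)),slice(int(u0*s),int(u1*s)))
print('desk',C[box(400,470,300,380)][...,2].mean())
def rect(name,b,z0,z1):
    P=C[b].reshape(-1,3); m=(P[:,2]>z0)&(P[:,2]<z1); P=P[m]
    r=cv2.minAreaRect(P[:,:2].astype(np.float32)); print(name,len(P),'c',np.round(r[0],1),'sz',np.round(r[1],1),'ang',round(r[2],1),'zmed',np.median(P[:,2]).round(1), 'box',cv2.boxPoints(r).round(0).tolist())
rect('rod',box(470,528,325,365),12,35)
rect('shelf',box(515,690,210,450),68,90)
rect('carton',box(210,295,385,455),45,65)
rect('mug',box(408,460,385,440),80,100)
rect('jar',box(435,480,210,265),75,100)
rect('run',box(165,330,220,350),100,170)
rect('runlow',box(165,330,220,350),20,200)
rect('tray',box(315,420,240,355),30,50)
rect('drum',box(275,325,270,318),60,135)
# edge corners at known heights
c=[(172,242),(313,230),(323,318),(180,334)]
print(at_z(np.array(c)*s,[158,122,122,158][0],k).round(0).tolist(), at_z(np.array(c)*s,122,k).round(0).tolist())
print('depth at drum/ball',at_depth([(301*s,296*s),(250*s,257*s),(280*s,266*s),(262*s,294*s),(220*s,280*s)],d,k).round(0).tolist())
E
```

```text
desk 9.374038180595607
rod 283 c [ 526.1 -248. ] sz [97.2 30.8] ang 73.0 zmed 21.9 box [[497.0, -290.0], [527.0, -299.0], [555.0, -206.0], [526.0, -197.0]]
shelf 4222 c [ 556.2 -424. ] sz [241.  381.1] ang 82.3 zmed 77.6 box [[351.0, -518.0], [729.0, -569.0], [761.0, -330.0], [384.0, -279.0]]
carton 940 c [371.  219.5] sz [112.2  71.7] ang 72.7 zmed 55.3 box [[320.0, 177.0], [389.0, 155.0], [422.0, 262.0], [353.0, 284.0]]
mug 126 c [ 393.  -110.8] sz [72.4 72.4] ang 1.2 zmed 89.5 box [[356.0, -75.0], [358.0, -148.0], [430.0, -146.0], [428.0, -74.0]]
jar 287 c [ 724.6 -155.2] sz [56.5 52.8] ang 0.1 zmed 84.6 box [[696.0, -129.0], [696.0, -182.0], [753.0, -182.0], [753.0, -129.0]]
run 5778 c [624.4 228.1] sz [174.9 260.2] ang 8.5 zmed 139.7 box [[519.0, 344.0], [557.0, 86.0], [730.0, 112.0], [692.0, 370.0]]
runlow 6375 c [617.2 223.2] sz [210.6 277.1] ang 2.3 zmed 137.9 box [[506.0, 357.0], [517.0, 81.0], [728.0, 89.0], [717.0, 366.0]]
tray 511 c [624.7  22.2] sz [209.4 180.3] ang 2.4 zmed 41.2 box [[516.0, 108.0], [524.0, -72.0], [733.0, -64.0], [726.0, 117.0]]
drum 839 c [604.1 133.8] sz [98.  79.8] ang 8.3 zmed 126.6 box [[550.0, 166.0], [561.0, 87.0], [658.0, 101.0], [647.0, 180.0]]
[[684.0, 358.0, 158.0], [709.0, 102.0, 158.0], [551.0, 78.0, 158.0], [517.0, 329.0, 158.0]] [[694.0, 370.0, 122.0], [719.0, 108.0, 122.0], [557.0, 82.0, 122.0], [522.0, 341.0, 122.0]]
depth at drum/ball [[595.0, 123.0, 126.0], [663.0, 218.0, 136.0], [648.0, 163.0, 133.0], [595.0, 192.0, 137.0], [619.0, 269.0, 141.0]]
```

```bash
cat >> h.py <<'E'
def delta(pos,yaw,pitch=0):
    """shift and rotvec (deg) in present tool axes, to TCP pos, tool x horizontal at yaw (deg), z down, then pitch about tool y (deg)"""
    s=arm.get_state(); A=R.from_quat(np.array(s['tool_rot'])[[1,2,3,0]]); c,q=np.cos(np.radians(yaw)),np.sin(np.radians(yaw))
    B=R.from_matrix(np.array([[c,q,0],[q,-c,0],[0,0,-1.]]))*R.from_euler('y',pitch,degrees=True)
    return np.r_[(A.inv()*B).as_rotvec(degrees=True),A.inv().apply(np.array(pos)-s['eef_pos'])].round(1)
E
python3 - <<'E'
from h import *
print(arm.calibration('wrist')['hand_eye'])
print(delta([510,-265,260],73))
f=np.load('top0.npz'); d=f['d']; k=cam('top'); s=512/800
O=np.array([606,95.5]);u=np.array([-.147,.989]);v=np.array([-.989,-.147])
for n,uv,z in[('drum',(301,296),112),('b0',(250,257),95),('b1',(280,266),90),('b2',(262,294),95)]:
    P=at_z([np.array(uv)*s],z,k)[0][:2]-O; print(n,P@u,P@v)
E
```

```text
[[ 3.85968982e-04 -9.59477569e-01 -2.81784751e-01  7.90435493e+01]
 [ 9.99999903e-01  3.09997688e-04  3.14187038e-04  1.10427209e+00]
 [-2.14102794e-04 -2.81784845e-01  9.59477595e-01 -1.71198567e+02]
 [ 0.00000000e+00  0.00000000e+00  0.00000000e+00  1.00000000e+00]]
[-1.000e-01 -1.000e-01 -5.260e+01  3.852e+02 -1.481e+02 -4.580e+01]
drum 30.509311898149797 3.415726193744276
b0 120.22122602015526 -86.41551672686009
b1 66.60533889263858 -63.14801998800854
b2 103.94162677940791 -13.464688214698926
```

>>> {"fn": "drive_tool", "kwargs": {"plan": [0, 0, -10, 50, -20, -46, 91, 0, 0, -20, 100, -40, -46, 91, 0, 0, -30, 155, -60, -46, 91, 0, 0, -40, 210, -80, -46, 91, 0, 0, -52.6, 265, -102, -46, 91, 0, 0, -52.6, 320, -123, -46, 91, 0, 0, -52.6, 385, -148, -46, 91, 0, 0, -52.6, 385, -148, -46, 91]}}

```text
time_s: 1.1
eef_pos: [511.7, -262.6, 260.0]
tool_rot: [-0.001, 0.802, 0.597, 0.0]
ft_force: [-0.5, -0.3, 0.5]
grip_width: 91.1
grasp_force: 0.0
```

```bash
python3 - <<'E'
from h import *
p,d,k=shot('wrist'); print(arm.get_state()['eef_pos'],arm.get_state()['joint_pos'].round(2)); cv2.imwrite('pics/w1.png',p); np.savez('w1.npz',p=p,d=d)
C=cloud(d,k); P=C.reshape(-1,3)
m=(P[:,2]>14)&(P[:,2]<34)&(P[:,1]>-290)&(P[:,1]<-150)&(P[:,0]>470)&(P[:,0]<600)
r=cv2.minAreaRect(P[m][:,:2].astype(np.float32)); print(m.sum(),r,cv2.boxPoints(r).round(1).tolist(),np.median(P[m][:,2]))
Q=P[m]; yy=np.arange(-285,-190,10)
for y in yy:
    q=Q[abs(Q[:,1]-y)<3]
    if len(q)>3: print(y,q[:,0].min().round(1),q[:,0].max().round(1))
E
```

```text
[ 510.9730674  -263.67317921  259.97017339] [-0.69  0.13  1.54  0.    1.47 -0.39]
1490 ((529.8245849609375, -248.4261016845703), (92.80977630615234, 26.295591354370117), 73.36660766601562) [[503.8999938964844, -289.1000061035156], [529.0999755859375, -296.70001220703125], [555.7000122070312, -207.6999969482422], [530.5, -200.1999969482422]] 23.688593488334874
-285 504.3 533.1
-275 507.5 535.8
-265 510.5 537.9
-255 513.5 540.3
-245 516.6 543.3
-235 519.3 544.7
-225 522.5 547.6
-215 525.5 550.2
-205 528.2 551.0
```

View pics/w1.png

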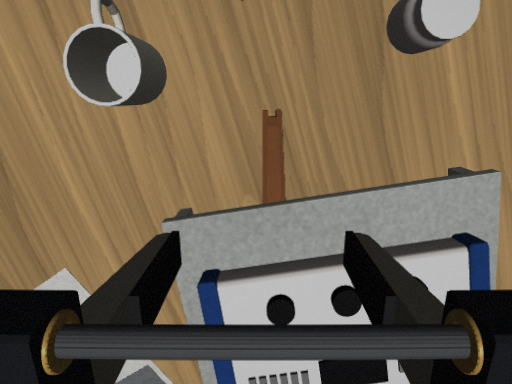

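The wrist view shows the rod's narrow end from about (265,200) to (272,112), with the mug at upper left and the jar at upper right, both clear of it.

```bash
python3 - <<'E'
from h import *
print(delta([530,-245,4],75))
E
```

```text
[-1.00e-01 -0.00e+00 -1.80e+00  2.32e+01  1.31e+01  2.56e+02]
```

>>> {"fn": "drive_tool", "kwargs": {"plan": [0, 0, -1.8, 23, 13, 60, 91, 0, 0, -1.8, 23, 13, 120, 91, 0, 0, -1.8, 23, 13, 180, 91, 0, 0, -1.8, 23, 13, 220, 91, 0, 0, -1.8, 23, 13, 245, 91, 0, 0, -1.8, 23, 13, 256, 91, 0, 0, -1.8, 23, 13, 256, 0, 0, 0, -1.8, 23, 13, 256, 0]}}

```text
time_s: 2.15
eef_pos: [529.8, -248.5, 6.1]
tool_rot: [0.001, 0.794, 0.608, 0.0]
ft_force: [0.7, -0.5, 0.8]
grip_width: 73.2
grasp_force: 0.0
```

>>> {"fn": "drive_tool", "kwargs": {"plan": [0, 0, 0, 0, 0, 0, 0, 0, 0, 0, 0, 0, 0, 0, 0, 0, 0, 0, 0, 0, 0, 0, 0, 0, 0, 0, 0, 0]}}

```text
time_s: 2.65
eef_pos: [529.0, -247.3, 4.7]
tool_rot: [-0.0, 0.794, 0.608, -0.0]
ft_force: [0.1, 0.3, -0.5]
grip_width: 33.3
grasp_force: 0.0
```

>>> {"fn": "drive_tool", "kwargs": {"plan": [0, 0, 0, 0, 0, 0, 0, 0, 0, 0, 0, 0, 0, 0, 0, 0, 0, 0, 0, 0, 0, 0, 0, 0, 10, 0, -1, 0, 0, 0, 0, 30, 0, -1, 0, 0, 0, 0, 55, 0, -1, 0, 0, 0, 0, 80, 0, -1, 0, 0, 0, 0, 100, 0, -1, 0]}}

```text
time_s: 3.65
eef_pos: [555.3, -148.6, 5.4]
tool_rot: [-0.0, 0.794, 0.608, -0.0]
ft_force: [0.1, -0.0, -1.3]
grip_width: 25.4
grasp_force: 30.0
```

>>> {"fn": "drive_tool", "kwargs": {"plan": [0, 0, 0, 8, 0, 0, 0, 0, 0, 0, 12, 0, 0, 0, 0, 0, 0, 12, 0, 0, 0, 0, 0, 0, 12, 0, 0, 0]}}

```text
time_s: 4.15
eef_pos: [558.2, -139.9, 5.6]
tool_rot: [0.0, 0.794, 0.607, -0.0]
ft_force: [-0.2, -0.7, -1.9]
grip_width: 26.0
grasp_force: 30.0
```

```bash
python3 - <<'E'
from h import *
s=arm.get_state(); print(s['eef_pos'],s['grip_width'],s['grasp_force'],s['ft_force'])
p,d,k=shot('top'); cv2.imwrite('pics/t2.png',cv2.resize(p[100:290,180:440],None,fx=2.5,fy=2.5))
print(delta([624,-138,6],10))
E
```

```text
[ 558.21662994 -139.93542823    5.61661789] 26.024960253461973 29.976417124271393 [-0.17698111 -0.70934101 -1.93227797]
[ 0.   0.  64.8 19.1 63.  -0.4]
```

View pics/t2.png

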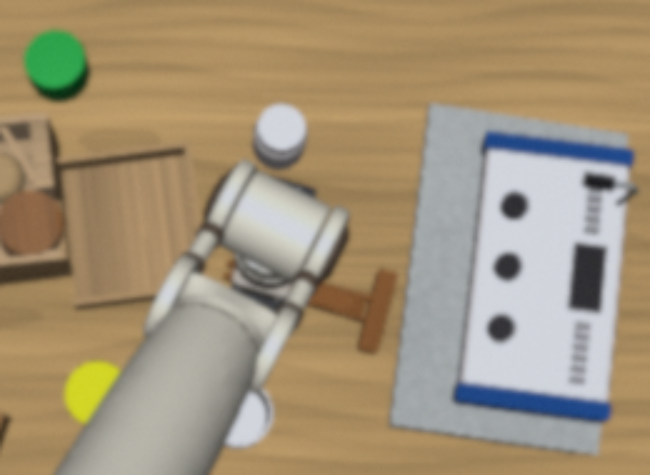

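The rod is fully out: T-bar at about (377,310), clear of the shelf edge. Next I turn it to lie along the desk's open strip.

>>> {"fn": "drive_tool", "kwargs": {"plan": [0, 0, 8, 2.5, 8, 0, 0, 0, 0, 16, 5, 16, 0, 0, 0, 0, 24, 7.5, 24, 0, 0, 0, 0, 32, 9.5, 32, 0, 0, 0, 0, 40, 12, 40, 0, 0, 0, 0, 48, 14, 48, 0, 0, 0, 0, 57, 16.5, 56, 0, 0, 0, 0, 65, 19, 63, 0, 0]}}

```text
time_s: 5.2
eef_pos: [624.3, -138.1, 5.6]
tool_rot: [0.0, 0.997, 0.083, 0.0]
ft_force: [-0.7, -0.1, -0.9]
grip_width: 25.4
grasp_force: 30.0
```

```bash
python3 - <<'E'
from h import *
s=arm.get_state(); print(s['eef_pos'],s['joint_pos'].round(2),s['ft_force'])
print(delta([624,-160,3.5],10))
E
```

```text
[ 624.29717    -138.05080328    5.55514448] [-0.41  0.55  1.54 -0.    1.05  1.  ] [-0.70430983 -0.14192373 -0.94344155]
[ 0.  -0.  -0.5 -3.9 21.6  2.1]
```

>>> {"fn": "drive_tool", "kwargs": {"plan": [0, 0, 0, -2, 11, 0, 0, 0, 0, 0, -4, 22, 1, 0, 0, 0, 0, -4, 22, 1.5, 0, 0, 0, 0, -4, 22, 1.5, 60, 0, 0, 0, -4, 22, 1.5, 60, 0, 0, 0, -4, 22, 1.5, 60, 0, 0, 0, -4, 22, 1.5, 60, 0, 0, 0, -4, 22, 1.5, 60]}}

```text
time_s: 6.2
eef_pos: [623.9, -159.7, 4.1]
tool_rot: [-0.0, 0.996, 0.086, -0.0]
ft_force: [0.6, 0.2, 0.3]
grip_width: 60.0
grasp_force: 0.0
```

>>> {"fn": "drive_tool", "kwargs": {"plan": [0, 0, 0, 0, 0, -20, 91, 0, 0, 0, -30, 0, -70, 91, 0, 0, 0, -80, 0, -120, 91, 0, 0, 0, -130, 0, -170, 91, 0, 0, 0, -180, 0, -190, 91, 0, 0, 0, -190, 0, -190, 91, 0, 0, 0, -190, 0, -190, 91]}}

```text
time_s: 7.08
eef_pos: [436.7, -192.9, 196.1]
tool_rot: [0.001, 0.996, 0.085, 0.001]
ft_force: [1.3, -0.0, -0.1]
grip_width: 91.0
grasp_force: 0.0
```

```bash
python3 - <<'E'
from h import *
s=arm.get_state(); print(s['eef_pos'],s['joint_pos'].round(2))
p,d,k=shot('wrist'); cv2.imwrite('pics/w3.png',p)
C=cloud(d,k); P=C.reshape(-1,3)
m=(P[:,2]>14)&(P[:,2]<34)&(P[:,1]>-260)&(P[:,1]<-80)&(P[:,0]>430)&(P[:,0]<690)
Q=P[m]; r=cv2.minAreaRect(Q[:,:2].astype(np.float32)); print(m.sum(),r)
for x in range(440,690,12):
    q=Q[abs(Q[:,0]-x)<2]
    if len(q)>3: print(x,q[:,1].min().round(1),q[:,1].max().round(1),q[:,2].max().round(1))
print(Q[:,0].max())
E
```

```text
[ 436.68454588 -192.86144203  196.07634622] [-0.67 -0.09  1.89  0.    1.34  0.73]
6091 ((515.2362060546875, -143.07704162597656), (140.54676818847656, 154.7122802734375), 26.1318359375)
476 -209.3 -139.7 29.3
488 -237.5 -138.1 29.7
500 -236.3 -168.4 28.4
512 -199.2 -167.5 27.2
524 -197.0 -165.6 26.4
536 -194.7 -163.6 26.3
548 -191.4 -161.6 26.4
560 -189.3 -159.8 26.3
572 -187.1 -157.8 26.5
584 -183.9 -155.9 26.1
596 -181.7 -154.8 26.0
603.9503946797654
```

View pics/w3.png

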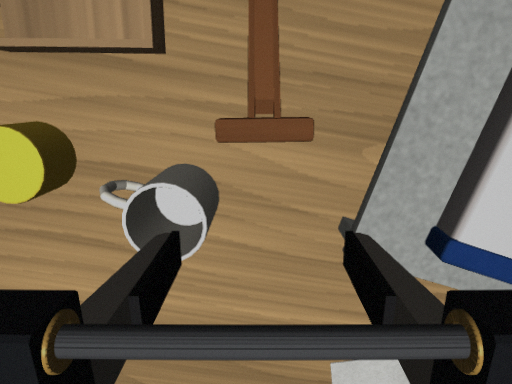

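The wrist view shows the rod lying free: crossbar at about (265,130), stem running up along column 264, clear of the mug, tray and shelf.

```bash
python3 - <<'E'
from h import *
print(delta([510,-184,120],10.3),delta([510,-184,3],10.3))
E
```

```text
[ 0.1 -0.1 -0.5 73.2  3.9 75.4] [ 1.000e-01 -1.000e-01 -5.000e-01  7.300e+01  3.700e+00  1.924e+02]
```

>>> {"fn": "drive_tool", "kwargs": {"plan": [0, 0, -0.5, 45, 4, 20, 91, 0, 0, -0.5, 73, 4, 60, 91, 0, 0, -0.5, 73, 4, 115, 91, 0, 0, -0.5, 73, 4, 160, 91, 0, 0, -0.5, 73, 4, 185, 91, 0, 0, -0.5, 73, 4, 192.5, 70, 0, 0, -0.5, 73, 4, 192.5, 0, 0, 0, -0.5, 73, 4, 192.5, 0]}}

```text
time_s: 8.12
eef_pos: [510.3, -183.8, 2.2]
tool_rot: [0.0, 0.996, 0.09, 0.001]
ft_force: [1.1, 0.9, 0.2]
grip_width: 63.0
grasp_force: 0.0
```

>>> {"fn": "drive_tool", "kwargs": {"plan": [0, 0, 0, 0, 0, 0, 0, 0, 0, 0, 0, 0, 0, 0, 0, 0, 0, 0, 0, 0, 0, 0, 0, 0, 0, 0, 0, 0, 0, 0, 0, 0, 0, 0, 0, 0, 0, 0, 0, 0, 0, 0]}}

```text
time_s: 8.88
eef_pos: [509.3, -183.7, 1.7]
tool_rot: [-0.0, 0.996, 0.09, 0.0]
ft_force: [-0.4, 1.2, 1.7]
grip_width: 32.3
grasp_force: 30.0
```

```bash
python3 - <<'E'
from h import *
s=arm.get_state(); print(s['eef_pos'],s['joint_pos'].round(2),s['ft_force'],s['grip_width'],s['grasp_force'])
u=np.array([-.147,.989]);v=np.array([-.989,-.147]);O=np.array([606,95.5])
t=O+u*-230+v*1; print(t)
print(delta([*s['eef_pos'][:2],130],10.3), delta([*t,140],98.5))
E
```

```text
[ 509.33396735 -183.71038247    1.70629892] [-0.57  0.35  1.84  0.    0.96  0.82] [-0.43225612  1.19880911  1.71712846] 32.318005711278744 29.985279142856598
[ 638.821 -132.117]
[  -0.    -0.     0.     0.    -0.  -128.3] [  -0.    -0.   -88.2  136.7  -27.5 -138.3]
```

>>> {"fn": "drive_tool", "kwargs": {"plan": [0, 0, 0, 0, 0, -15, 0, 0, 0, 0, 0, 0, -50, 0, 0, 0, 0, 0, 0, -95, 0, 0, 0, 0, 0, 0, -138, 0, 0, 0, -9, 14, -6, -138, 0, 0, 0, -18, 28, -12, -138, 0, 0, 0, -27, 42, -17, -138, 0, 0, 0, -36, 56, -23, -138, 0]}}

```text
time_s: 9.88
eef_pos: [560.7, -150.9, 140.5]
tool_rot: [0.0, 0.918, 0.396, 0.0]
ft_force: [0.9, -0.5, -0.5]
grip_width: 32.4
grasp_force: 30.0
```

```bash
python3 - <<'E'
from h import *
s=arm.get_state(); print(s['eef_pos'],s['joint_pos'].round(2),s['ft_force'],s['grip_width'],s['grasp_force'])
print(delta([634.4,-102.5,140],98.5))
E
```

```text
[ 560.68554352 -150.93464246  140.46677519] [-0.47  0.24  1.66 -0.    1.25  0.29] [ 0.93677259 -0.54547787 -0.46998638] 32.40276356437312 29.979451596736908
[  0.    0.  -51.9  85.8  20.3   0.5]
```

>>> {"fn": "drive_tool", "kwargs": {"plan": [0, 0, -8, 13, 3, 0, 0, 0, 0, -16, 26, 6, 0, 0, 0, 0, -25, 41, 9, 0, 0, 0, 0, -34, 56, 13, 0, 0, 0, 0, -43, 71, 17, 0, 0, 0, 0, -52, 86, 20, 0, 0, 0, 0, -52, 86, 20, 0, 0, 0, 0, -52, 86, 20, 0, 0]}}

```text
time_s: 10.88
eef_pos: [633.8, -103.0, 139.9]
tool_rot: [0.0, 0.655, 0.756, -0.0]
ft_force: [1.3, -0.0, -1.1]
grip_width: 32.4
grasp_force: 30.0
```

```bash
python3 - <<'E'
from h import *
s=arm.get_state(); print(s['eef_pos'],s['joint_pos'].round(2),s['ft_force'],s['grip_width'],s['grasp_force'])
p,d,k=shot('wrist'); cv2.imwrite('pics/w4.png',cv2.resize(p,None,fx=1.5,fy=1.5)); np.savez('w4.npz',p=p,d=d,M=k[2])
E
```

```text
[ 633.75565494 -102.97478055  139.90370083] [-0.35  0.39  1.47 -0.    1.28 -0.49] [ 1.3236159  -0.04794934 -1.14610492] 32.429355849555634 29.9811190366745
```

View pics/w4.png

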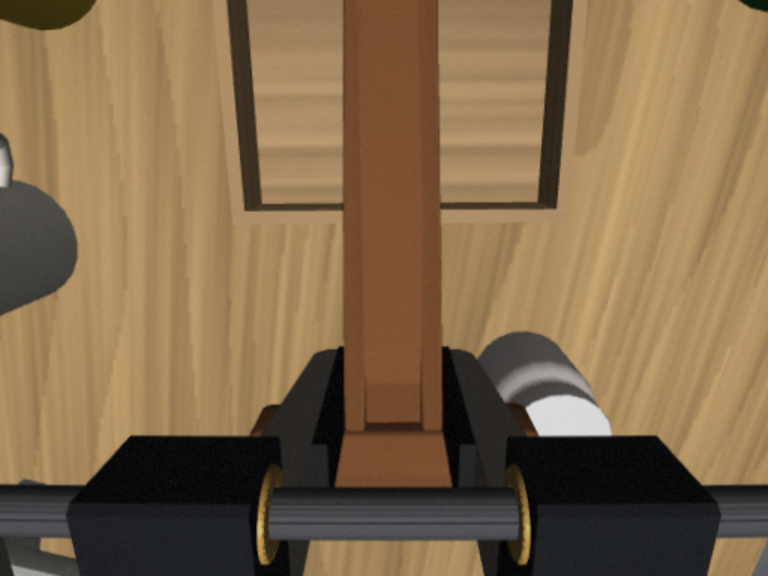

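The wrist view shows the rod held centred (columns 343–440), with the tray walls on both sides: front outer corners at (245,222) and (558,220). The handle passes close to the jar at (550,400) but stays above it.

```bash
python3 - <<'E'
from h import *
f=np.load('w4.npz'); K,D,_=cam('wrist'); k=(K,D,f['M'])
q=lambda L,z: at_z(np.array(L)/1.5,z,k)
c=q([(245,222),(558,220),(215,3),(582,3)],42)[:,:2]; print('tray outer',c.round(1).tolist())
u=c[2]-c[0];u/=np.linalg.norm(u);w=c[3]-c[1];w/=np.linalg.norm(w)
print('yaws',np.degrees(np.arctan2([u[1],w[1]],[u[0],w[0]])), 'front normal',np.degrees(np.arctan2(*(c[1]-c[0])[::-1]))+90,'width',np.linalg.norm(c[1]-c[0]),'mid',c[:2].mean(0))
z=139.9-3+22
r=q([(343,380),(442,380),(345,3),(437,3)],z)[:,:2]; a=r[:2].mean(0);b=r[2:].mean(0); print('rod',a,b,np.degrees(np.arctan2(*(b-a)[::-1])))
# depth check of front wall top
C=cloud(f['d'],k).reshape(-1,3); m=abs(C[:,2]-40)<6; P=C[m]; print(len(P), P[:,1].min())
E
```

```text
tray outer [[549.0, -74.9], [715.3, -49.8], [527.7, 28.9], [702.8, 54.3]]
yaws [101.5856654   96.86172782] front normal 98.5854289124227 width 168.17841807493707 mid [632.17561705 -62.34595137]
rod [632.69057744 -99.07145211] [616.26531614  12.03281909] 98.40949292815236
6460 -319.2998276976285
```

```bash
python3 - <<'E'
from h import *
O=np.array([607,95.5]);u=np.array([-.148,.989]);v=np.array([-.989,-.148])
t=O-186*u+2*v-0*v; print(t,delta([*t,100],98.5,5),delta([*t,60],98.5,5))
E
```

```text
[632.55 -88.75] [-0.   5.  -0.3 14.3  1.  39.8] [-0.   5.  -0.3 14.3  1.  79.8]
```

>>> {"fn": "drive_tool", "kwargs": {"plan": [0, 2.5, 0, 7, 0.5, 0, 0, 0, 5, -0.3, 14.5, 1, 0, 0, 0, 5, -0.3, 14.5, 1, 20, 0, 0, 5, -0.3, 14.5, 1, 40, 0, 0, 5, -0.3, 14.5, 1, 60, 0, 0, 5, -0.3, 14.5, 1, 80, 0, 0, 5, -0.3, 14.5, 1, 80, 0, 0, 5, -0.3, 14.5, 1, 80, 0]}}

```text
time_s: 11.92
eef_pos: [633.5, -88.3, 60.1]
tool_rot: [-0.033, 0.651, 0.758, 0.029]
ft_force: [0.7, -0.3, -1.0]
grip_width: 32.6
grasp_force: 30.0
```

```bash
python3 - <<'E'
from h import *
s=arm.get_state(); print(s['eef_pos'],s['joint_pos'].round(2),s['ft_force'],s['grip_width'],s['grasp_force'])
p,d,k=shot('scene'); cv2.imwrite('pics/s5.png',cv2.resize(p[60:310,170:430],None,fx=2.3,fy=2.3))
E
```

```text
[633.48096754 -88.29917897  60.07744333] [-0.37  0.49  1.5   0.08  1.19 -0.55] [ 0.74880951 -0.30472168 -0.99096369] 32.610726262870756 29.97972697019577
```

View pics/s5.png

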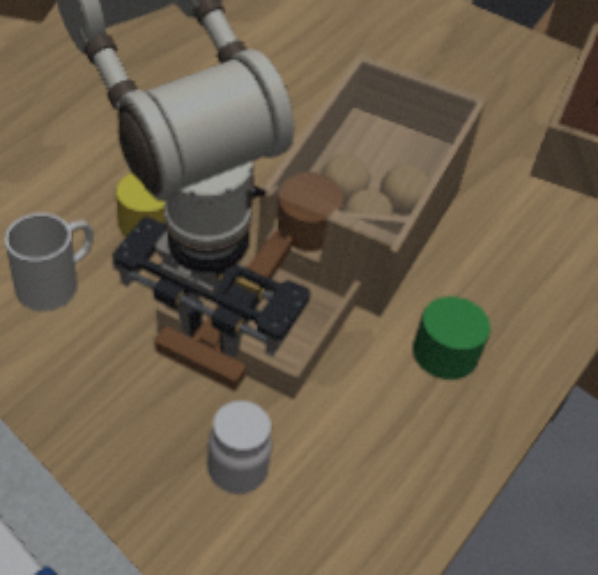

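The view shows the rod's tip (about (280,250)) pointing into the outlet, just short of the drum at (310,210); the handle is clear of the jar. Now pushing.

>>> {"fn": "drive_tool", "kwargs": {"plan": [0, 0, 0, 10, 0, 0.9, 0, 0, 0, 0, 20, 0, 1.7, 0, 0, 0, 0, 28, 0, 2.4, 0, 0, 0, 0, 36, 0, 3.1, 0, 0, 0, 0, 44, 0, 3.8, 0, 0, 0, 0, 52, 0, 4.5, 0, 0, 0, 0, 60, 0, 5.2, 0, 0, 0, 0, 60, 0, 5.2, 0]}}

```text
time_s: 12.98
eef_pos: [624.2, -27.9, 59.9]
tool_rot: [-0.033, 0.651, 0.758, 0.029]
ft_force: [0.9, -1.3, 0.3]
grip_width: 32.5
grasp_force: 30.0
```

>>> {"fn": "drive_tool", "kwargs": {"plan": [0, 0, 0, 8, 0, 0.7, 0, 0, 0, 0, 16, 0, 1.4, 0, 0, 0, 0, 24, 0, 2.1, 0, 0, 0, 0, 32, 0, 2.8, 0, 0, 0, 0, 40, 0, 3.5, 0, 0, 0, 0, 46, 0, 4, 0, 0, 0, 0, 52, 0, 4.5, 0, 0, 0, 0, 52, 0, 4.5, 0]}}

```text
time_s: 13.98
eef_pos: [615.4, 24.1, 59.3]
tool_rot: [-0.034, 0.651, 0.758, 0.028]
ft_force: [-0.9, 0.2, -1.8]
grip_width: 32.8
grasp_force: 30.0
```

```bash
python3 - <<'E'
from h import *
s=arm.get_state(); print(s['eef_pos'],s['ft_force'],s['grip_width'],s['grasp_force'])
O=np.array([607,95.5]);u=np.array([-.148,.989]);v=np.array([-.989,-.148]); e=s['eef_pos'][:2]-O; print('tcp outlet',e@u,e@v)
a=shot('scene')[0]; b=shot('top')[0]
im=np.hstack([cv2.resize(a[60:240,260:420],(400,450)),cv2.resize(b[130:230,100:220],(400,450))]); im=cv2.resize(im,(800,450)); cv2.imwrite('pics/s6.png',im)
E
```

```text
[615.38404459  24.08072291  59.29762822] [-0.8536753   0.21323257 -1.78166936] 32.799907719245034 29.982992112636566
tcp outlet -71.87450364240688 2.278232914915529
```

View pics/s6.png

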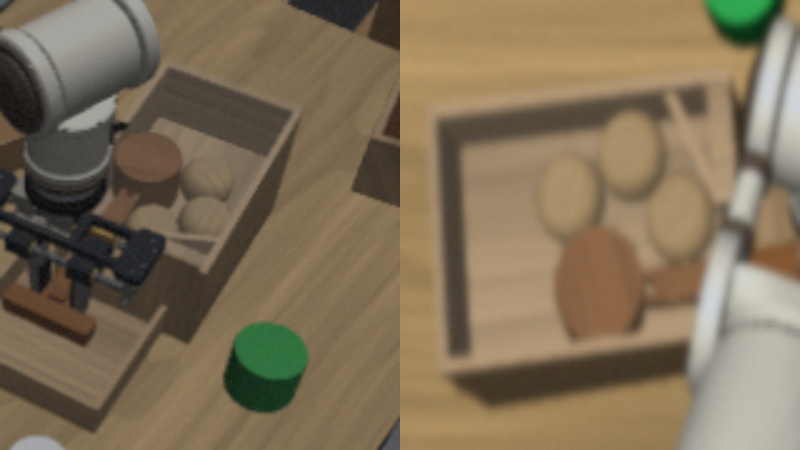

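The drum sits about 125 mm in, at (600,285) in the right half, beside the straight wall. The balls are in the bay, so I push a little further.

>>> {"fn": "drive_tool", "kwargs": {"plan": [0, 0, 0, 5, 0, 0.4, 0, 0, 0, 0, 10, 0, 0.9, 0, 0, 0, 0, 14, 0, 1.2, 0, 0, 0, 0, 14, 0, 1.2, 0, 0, 0, 0, 14, 0, 1.2, 0, 0, 0, 0, 14, 0, 1.2, 0]}}

```text
time_s: 14.82
eef_pos: [613.8, 37.1, 59.6]
tool_rot: [-0.033, 0.651, 0.758, 0.029]
ft_force: [-0.8, 0.8, -2.0]
grip_width: 32.3
grasp_force: 30.0
```

```bash
python3 - <<'E'
from h import *
s=arm.get_state(); O=np.array([607,95.5]);u=np.array([-.148,.989]);v=np.array([-.989,-.148]); e=s['eef_pos'][:2]-O; print('tcp outlet',e@u,e@v,s['eef_pos'],s['ft_force'])
p,d,k=shot('top')
h=cv2.cvtColor(p,cv2.COLOR_BGR2HSV); m=((h[...,0]<12)&(h[...,1]>100)).astype(np.uint8); m[:, :130]=0; m[:,178:]=0; m[:150]=0;m[215:]=0
n,l,st,c=cv2.connectedComponentsWithStats(m); 
for i in range(1,n):
    if st[i,4]>60:
        P=at_z([c[i]],123,k)[0][:2]-O; print(st[i],c[i].round(1),'outlet xy',P@u,P@v)
print(h[193,160],h[160,150])
E
```

```text
tcp outlet -58.75591886243321 1.895331860104446 [613.82122225  37.11134685  59.58550367] [-0.7950969   0.76031567 -1.95675154]
[ 13 127 141] [ 17  84 148]
```

```bash
python3 - <<'E'
from h import *
O=np.array([607,95.5]);u=np.array([-.148,.989]);v=np.array([-.989,-.148])
p,d,k=shot('top'); cv2.imwrite('t7.png',p)
h=cv2.cvtColor(p,cv2.COLOR_BGR2HSV); m=((h[...,0]<16)&(h[...,1]>105)).astype(np.uint8); m[:,:115]=0; m[:,190:]=0; m[:150]=0;m[215:]=0
m=cv2.morphologyEx(m,cv2.MORPH_OPEN,cv2.getStructuringElement(cv2.MORPH_ELLIPSE,(15,15)))
n,l,st,c=cv2.connectedComponentsWithStats(m)
for i in range(1,n):
    if st[i,4]>60:
        P=at_z([c[i]],120,k)[0][:2]-O; print(st[i],c[i].round(1),'outlet xy',P@u,P@v)
E
```

```text
[142 181  26  25 518] [154.5 193.2] outlet xy 138.36817320838594 2.7289728224794914
```

The drum's centre now reads about 138 mm in and y≈+3, against the wall. Withdrawing the rod and lifting it clear.

>>> {"fn": "drive_tool", "kwargs": {"plan": [0, 0, 0, -10, 0, -0.9, 0, 0, 0, 0, -45, 0, -3.9, 0, 0, 0, 0, -85, 0, -7.4, 0, 0, 0, 0, -120, 0, -10.5, 0, 0, 0, 0, -129, 0, -41, 0, 0, 0, 0, -124.5, 0, -91, 0, 0, 0, 0, -124.5, 0, -91, 0, 0, 0, 0, -124.5, 0, -91, 0]}}

```text
time_s: 15.92
eef_pos: [633.5, -94.0, 139.0]
tool_rot: [-0.033, 0.651, 0.758, 0.028]
ft_force: [-0.8, -0.7, -1.9]
grip_width: 32.2
grasp_force: 30.0
```

>>> {"fn": "drive_tool", "kwargs": {"plan": [0, -5, 0, 0, 0, 0, 0, 0, -5, 0, 0, 0, 0, 0, 0, -5, 0, 0, 0, 0, 0, 0, -5, 0, 0, 0, 0, 0, 0, -5, 0, 0, 0, 0, 0, 0, -5, 0, 0, 0, 0, 0, 0, -5, 0, 0, 0, 0, 0, 0, -5, 0, 0, 0, 0, 0]}}

```text
time_s: 16.92
eef_pos: [633.8, -93.6, 139.6]
tool_rot: [0.0, 0.652, 0.758, 0.0]
ft_force: [-0.0, -0.2, -1.0]
grip_width: 32.2
grasp_force: 30.0
```

```bash
python3 - <<'E'
from h import *
s=arm.get_state(); print(s['eef_pos'],s['joint_pos'].round(2),s['grip_width'])
a=shot('scene')[0]; b=shot('top')[0]
im=np.hstack([cv2.resize(a[60:300,180:420],(400,400)),cv2.resize(b[120:260,90:320],(400,243+0)).repeat(1,0) if 0 else cv2.copyMakeBorder(cv2.resize(b[120:260,90:320],(400,243)),0,157,0,0,0)]); cv2.imwrite('pics/s8.png',im)
E
```

```text
[633.80074916 -93.59389409 139.56026451] [-0.33  0.39  1.47  0.    1.28 -0.49] 32.22819964890554
```

View pics/s8.png

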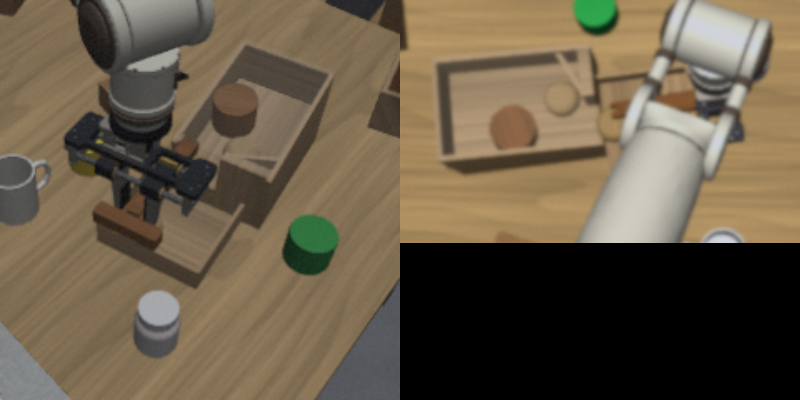

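The drum is well back. One ball is still rolling in the bay at (560,97), one is in the outlet at (610,125), and the third is presumably in the tray. I return the rod to its clear spot while they roll.

```bash
python3 - <<'E'
from h import *
print(delta([560,-151,140],46.6), delta([509.3,-183.7,140],10.3))
E
```

```text
[  0.   -0.   52.  -45.7 -81.6  -0.4] [   0.    -0.    88.3  -70.4 -136.6   -0.5]
```

>>> {"fn": "drive_tool", "kwargs": {"plan": [0, 0, 9, -8, -14, 0, 0, 0, 0, 18, -16, -28, 0, 0, 0, 0, 27, -24, -42, 0, 0, 0, 0, 36, -32, -57, 0, 0, 0, 0, 45, -40, -71, 0, 0, 0, 0, 52, -46, -82, 0, 0, 0, 0, 61, -52, -95, 0, 0, 0, 0, 70, -58, -109, 0, 0]}}

```text
time_s: 18.02
eef_pos: [534.4, -167.5, 139.6]
tool_rot: [0.0, 0.97, 0.245, 0.0]
ft_force: [-1.0, 1.3, -0.6]
grip_width: 32.6
grasp_force: 30.0
```

```bash
python3 - <<'E'
from h import *
print(arm.get_state()['eef_pos'],delta([509.3,-183.7,140],10.3), delta([509.3,-183.7,2.5],10.3))
E
```

```text
[ 534.39165982 -167.52157443  139.60411526] [  0.   -0.   18.1 -29.8   2.3  -0.4] [  0.   -0.   18.1 -29.8   2.3 137.1]
```

>>> {"fn": "drive_tool", "kwargs": {"plan": [0, 0, 9, -15, 1, 0, 0, 0, 0, 18, -30, 2, 20, 0, 0, 0, 18, -30, 2, 60, 0, 0, 0, 18, -30, 2, 95, 0, 0, 0, 18, -30, 2, 118, 0, 0, 0, 18, -30, 2, 130, 0, 0, 0, 18, -30, 2, 135, 0, 0, 0, 18, -30, 2, 136.5, 0]}}

```text
time_s: 19.02
eef_pos: [510.0, -183.8, 3.6]
tool_rot: [0.0, 0.996, 0.093, 0.001]
ft_force: [0.1, -0.3, -1.1]
grip_width: 32.6
grasp_force: 30.0
```

>>> {"fn": "drive_tool", "kwargs": {"plan": [0, 0, 0, 0, 0, 0, 0, 0, 0, 0, 0, 0, 0.5, 0, 0, 0, 0, 0, 0, 0.5, 60, 0, 0, 0, 0, 0, 0.5, 60, 0, 0, 0, 0, 0, 0.5, 60, 0, 0, 0, 0, 0, 0.5, 60, 0, 0, 0, 0, 0, 0.5, 60]}}

```text
time_s: 19.9
eef_pos: [509.4, -183.5, 2.5]
tool_rot: [-0.0, 0.996, 0.093, 0.0]
ft_force: [0.9, 0.1, 0.7]
grip_width: 60.1
grasp_force: 0.0
```

>>> {"fn": "drive_tool", "kwargs": {"plan": [0, 0, 0, 0, 0, -15, 60, 0, 0, 0, 0, 0, -60, 60, 0, 0, 0, -40, 0, -110, 60, 0, 0, 0, -90, 0, -150, 60, 0, 0, 0, -140, 0, -190, 60, 0, 0, 0, -160, 0, -220, 60, 0, 0, 0, -160, 0, -240, 60, 0, 0, 0, -160, 0, -240, 60]}}

```text
time_s: 20.9
eef_pos: [352.7, -213.9, 245.0]
tool_rot: [0.002, 0.996, 0.093, 0.002]
ft_force: [-0.4, -0.5, -0.7]
grip_width: 60.1
grasp_force: 0.0
```

```bash
python3 - <<'E'
from h import *
s=arm.get_state(); print(s['eef_pos'],s['time_s'],s['ft_force'])
a=shot('scene')[0]; b=shot('top')[0]
im=np.hstack([cv2.resize(a[60:330,150:420],(400,400)),cv2.copyMakeBorder(cv2.resize(b[110:300,90:400],(400,245)),0,155,0,0,0)]); im=cv2.resize(im,(800,400)); cv2.imwrite('pics/s9.png',im)
E
```

```text
[ 352.74751822 -213.93673248  244.98289437] 20.9 [-0.4047466  -0.45977823 -0.69420252]
```

View pics/s9.png

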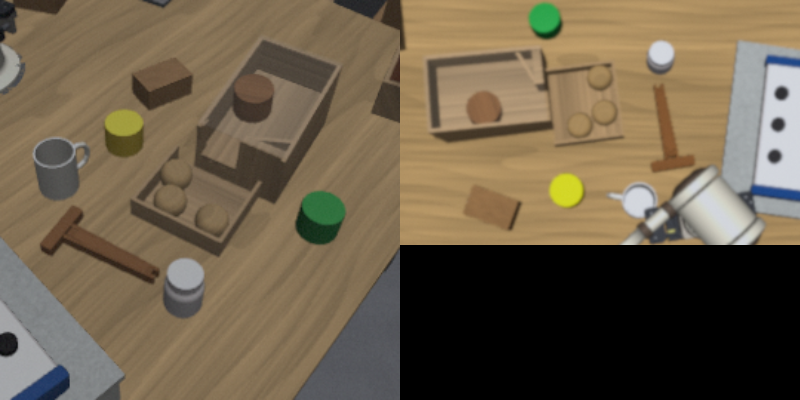

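All three balls lie in the tray, the drum is well back up the run, and the rod lies flat and clear of everything. Mug, jar and carton appear where they were. Handing in.

```bash
python3 -c "
from station import arm
print(arm.close_job())"
```

```text
the job is handed in; nothing more can be done
None
```

The job is done and handed in at about 21 s: the drum is about 138 mm up the run, all three balls are in the catch tray, and the rod lies flat on the open desk clear of run and shelf, with mug, jar and carton untouched as far as the last pictures show.

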